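Pin back the belt tensioner

TASK

A new belt is to go on this belt drive, so its sprung tension wheel must be locked back. Take the orange-handled locking pin from its blue stand, put it through the eye in the tension wheel's red ear, turn the wheel anticlockwise (seen from above) against its spring until the pin finds the lock hole underneath, push the pin fully home so that it holds the wheel there, and let go. Feel your way gently, never leaning hard on the drive with the pin, and leave everything else on the bench where it is.

Things in the scene. Friction and masses are not known exactly. Their poses are not given: they have to be found in the camera images.
- drive: belt drive unit, fixed to the bench: grey base plate 275 x 220 x 12 mm with the tension wheel (aluminium, red rims, 78 mm across, up to 63 mm above the bench) and, towards its +x, two smaller pulleys up to 65 mm tall. Origin on the tension wheel's vertical pivot axis, at bench level; z up
- track_axis (a point): point on the pivot axis level with the top of the lock track (30 mm above the bench): a fixed flat dark-steel arc below the ear's path, 70 to 100 mm from the axis. Its one brass tile has the lock hole, 85 mm from the axis, 14.5 mm bore, 2 mm chamfer, 18 mm deep; oiled. Its place varies, 0.45 to 0.95 rad anticlockwise of the eye at rest, and is not measured: look, or feel with the pin's foot
- tensioner (a joint): angle of the tension wheel about its pivot, rad: 0 at rest (on a stop, held by its spring), growing anticlockwise seen from above, end stop at 1.2. The spring pulls back with 0.25 N m at 0, rising evenly to 0.55 N m at 1.2 (3 to 6.5 N at the eye); let go unlocked, it returns to 0
- eye (a point): centre of the eye, a vertical through hole in the wheel's red ear, at the ear's top face (43 mm above the bench). 12 mm bore, 2 mm chamfer on top; the ear is 10 mm thick (underside 3 mm above the track) and 30 mm wide; the eye is 85 mm from the pivot axis and turns with the wheel
- pin: loose locking pin, about 60 g, 67 mm tall, upright in the stand: steel shank 10 mm thick, 29 mm long, foot chamfered 2.5 mm; above it a dark collar 20 mm across, 4 mm high; on top a flat orange handle 26 mm wide (pin's x), 12 mm thick (pin's y), 34 mm tall. Origin at the shank's foot, on its axis; z up. In the stand its foot is 7 mm above the bench
- pin_collar (a point): underside of the pin's collar, on the axis, 29 mm above the foot. Fully home, the collar lies on the ear with the foot 16 mm down in the lock hole; with the foot only resting on the track, the collar is 16 mm above the ear
- stand: blue block, 56 x 56 x 36 mm, fixed to the bench, with a 12 mm vertical hole in its middle in which the pin stands with its collar on the block's top; origin under its centre
- tip_cleaner: black open cup (tip cleaner), 64 mm across, 45 mm tall, loose; origin under its centre. A bystander
- flux_bottle: white capped bottle, 60 mm across, 130 mm tall; origin under its centre. A bystander
- board: small green circuit board lying flat, 62 x 48 x 10 mm; origin under its centre. A bystander
- screwdriver: red-handled screwdriver lying along its x axis, 190 mm; a bystander
- tweezers: dark steel tweezers lying along their x axis, 125 mm, 6 mm thick; a bystander
- flux_pen: white pen with a metal cap lying along its x axis, 130 mm, 16 mm thick; a bystander
- spare_pulley: loose aluminium pulley standing flat on the mat, 36 mm across, 22 mm tall; origin under its centre. A bystander
Not all that is in view belongs to the job. What is shaped like the pin but turquoise or white is not meant. Of the things that look like the stand, take the one that is farthest to the robot's right at the start.

How it is judged:
By the outcome, as a careful person would: the job done as asked, in the order asked, and still so for the second after the job is handed in, with the robot touching nothing.
It also fails if it takes over 67 s, if anything falls off the work surface, if the arm or the gripper's body presses on something with over 40 N, if the wrist force passes 120 N, or if a joint passes its speed limit or range.

ROBOT

A 7-joint arm with a two-finger parallel gripper is mounted at the origin on the work surface. World frame = base frame: x ahead of the robot, y to its left, z up, the work surface at z = 0. Lengths are in m, angles in rad, forces in N, time in s.
With the tool pointing down it reaches from about 0.4 to 0.85 m from the base axis. Payload 6.9 kg.
Tool frame: the origin (TCP) lies midway between the tips of the shut fingers; the grasp point (between the pads) lies behind it (ctrl.pinch_z is the z of the grasp point in the tool frame, in m); z points along the fingers, y is the line along which they close (so a half turn about z gives the same grasp; the last joint's range is limited). The gripper opens to 85 mm and grips with 20 to 120 N. Pads are 22 mm wide; open, the fingers measure 114 mm over their backs; the gripper's body (76 mm by 85 mm) begins 54 mm behind the grasp point. The pads swing forward as they close: fully open they stand 13 mm farther back than shut.
Start: joints at [-1.159, 0.507, -0.238, 1.5, 0.126, 1.149, -0.155], TCP at [0.188, 0.596, 0.231] pointing down, gripper open.
Joint ranges: [-3.08, 3.08], [-0.24, 2.05], [-1.43, 1.35], [0, 2.5], [-1.52, 4.66], [0.17, 1.96], [-2.89, 2.89]. Speed limits (rad/s): [2.39, 2.39, 3.14, 3.14, 3.14, 3.14, 3.14].

INTERFACE

Orientations are given as a unit quaternion [w, x, y, z].
In Python, from station import ctrl, get_state, vision, ticket, models gives the robot as it stands. Calls block until the motion is done:
- ctrl.movep(position, orientation): joint-space move of the TCP to a pose.
- ctrl.movel(position, frame=None, max_speed=0.15): straight line of the TCP; frame=None keeps the orientation; max_speed is the mean speed in m/s.
- ctrl.set_joints(angles): joint-space move.
- ctrl.ungrasp() and ctrl.close_gripper(force=None): open the fingers fully, or close them until they stop; force is the grip in N (None keeps the last).
- ctrl.pause(seconds).
- ctrl.ik(position, orientation): joint angles nearest the present ones, or None.
- get_state(): the state.
- vision.grab_frame(name): name is "scene" or "top" or "wrist"; returns (picture, depth): 384x512x3 uint8, blue, green, red; 384x512 float32, m along the optical axis (not along the pixel's ray), 0 where there is no reading.
- vision.camera_info(name): a dict with "mtx" (3x3 intrinsics, pixels), "R" (3x3) and "t" (3): a world point X has camera coordinates R X + t; the wrist camera has in their place "hand_eye" (4x4, takes a point from camera to tool coordinates, whose origin is the TCP and whose axes are the flange's). Camera axes: x right, y down, z forward; pixel columns grow to the right and rows downward; lengths in m; the calibration is good to about 2 mm. A picture is of the moment at which its call begins: read the wrist's pose just before it. camera_info takes no time and is no camera call.
A pose or a line that the arm cannot do raises ctrl.Unreachable and nothing moves.
- ticket.close_job(): hands the job in; it is judged then, once.
Trained networks look in the newest picture that a camera, given by its name, has taken for a name from the list of things; names that differ only in an ending like _2 or _b are one class to them, and where a whole thing is asked for, a point or a joint stands for the part that bears it (a point fixed in the world has none). Each returns a list of dicts, best first, with "p" (0 to 1); they miss things now and then, are a little off and sometimes report something else, mostly with a low value. They report only what shows in the picture. A call takes as long as a camera call. They do not tell look-alikes from the thing itself.
- models.recognise(camera, target): "point" ([column, row] in pixels, amid what is visible of it).
- models.masks_of(camera, target): "mask" (384x512 bool, what is visible of it) and "point" ([column, row] in pixels, amid what is visible of it).
The state is a dict: "time": time; "qpos": joint angles; "qd": joint speeds; "tau": joint torques, N m; "tcp_pos": TCP position; "eef_rot": TCP orientation; "contact_force": force on the tool from outside, world axes, zero at the start; "wrist_torque": the same for the moment, N m; "width": finger opening in m; "gripper_force": force on a finger pad.
Only numpy, scipy, OpenCV 4.12 (cv2) and the standard library are available. Lean on these libraries where they do the work, as an engineer would, in place of code of your own. Each camera call takes 0.05 s, during which the arm holds its last target. There are 200 camera calls.

## Working session

There is one attempt and no reset: what is moved stays moved. The work goes in short steps, each a Python script; the robot and the scene stay as the last script left them, time stands still between calls to the robot, and variables do not carry over. Pictures are saved under pics/ and viewed, at most 10 in all, crops included, and the job is handed in when it is done.

```bash
ls; mkdir -p pics; python3 - <<'E'
from station import ctrl,get_state,vision,models
import cv2,numpy as np
s=get_state();print(s['time'],s['tcp_pos'],s['eef_rot'],s['contact_force'],ctrl.pinch_z,s['width'])
ims=[]
for c in("top","scene"):
    im,d=vision.grab_frame(c);np.savez(f"pics/{c}0.npz",im=im,d=d);ims.append(im)
    i=vision.camera_info(c);print(c,i['mtx'].tolist() if hasattr(i['mtx'],'tolist') else i['mtx'],np.round(i['R'],3).tolist(),i['t'])
    cv2.imwrite(f"pics/{c}0.png",cv2.resize(im,(800,600)))
    K=np.array(i['mtx']);R=np.array(i['R']);t=np.array(i['t'])
    for n in("stand","pin","eye","tensioner","drive"):
        for r in models.recognise(c,n)[:4]:
            u,v=map(int,np.round(r['point']));z=d[min(v,383),min(u,511)]
            print(c,n,u,v,round(r['p'],2),np.round(R.T@(z*np.linalg.inv(K)@[u,v,1]-t),3))
E
```

```text
pics
0.0 [0.18808801 0.59549998 0.23044213] [-1.18258010e-04  1.52288871e-01  9.88335636e-01 -8.70011826e-04] [1.30240332 0.34113898 0.38065085] -0.0187 0.08536622558376779
top [[366.8891010188641, 0.0, 254.29562508623593], [0.0, 366.8891010188641, 192.88611469806395], [0.0, 0.0, 1.0]] [[0.022, -1.0, 0.011], [-0.983, -0.024, -0.18], [0.18, -0.007, -0.984]] [-0.0076128   0.46042324  1.07658348]
top stand 158 184 0.87 [0.477 0.292 0.063]
top stand 108 262 0.78 [0.244 0.439 0.011]
top pin 158 181 0.57 [0.484 0.29  0.071]
top eye 261 152 0.8 [ 0.586 -0.015  0.055]
top tensioner 262 149 0.57 [ 0.593 -0.017  0.064]
top drive 262 148 0.56 [ 0.598 -0.018  0.06 ]
top drive 159 181 0.54 [0.488 0.292 0.052]
scene [[346.9598761857702, 0.0, 250.96816101228035], [0.0, 346.9598761857702, 188.63759152933392], [0.0, 0.0, 1.0]] [[-0.682, 0.731, -0.012], [0.465, 0.422, -0.778], [-0.564, -0.537, -0.628]] [ 0.33092975 -0.1741861   1.2333398 ]
scene stand 347 264 0.76 [0.51  0.31  0.038]
scene stand 449 232 0.62 [0.26  0.438 0.036]
scene pin 373 237 0.72 [0.416 0.318 0.055]
scene pin 381 278 0.53 [0.509 0.385 0.055]
scene pin 185 157 0.26 [ 0.486 -0.28   0.042]
scene eye 217 208 0.78 [ 0.591 -0.016  0.058]
scene drive 208 232 0.8 [ 0.635 -0.007  0.012]
```

View pics/top0.png

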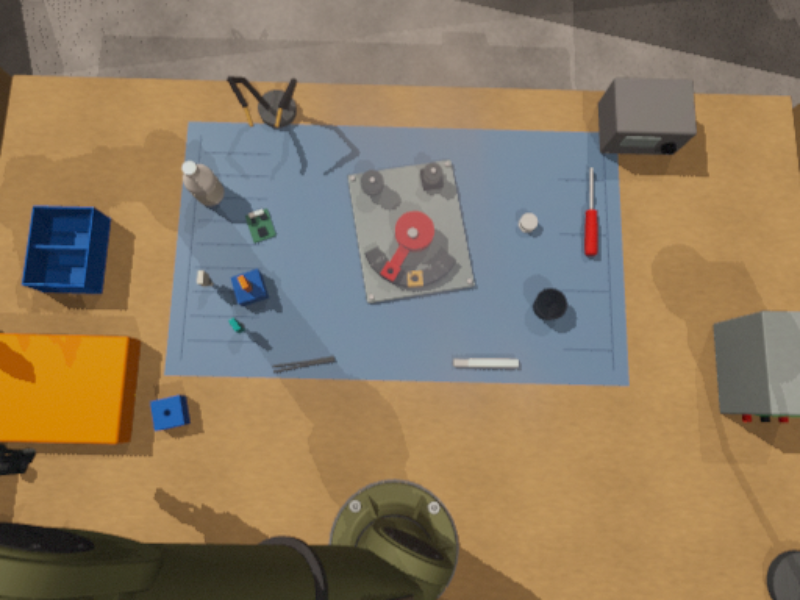

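View pics/scene0.png

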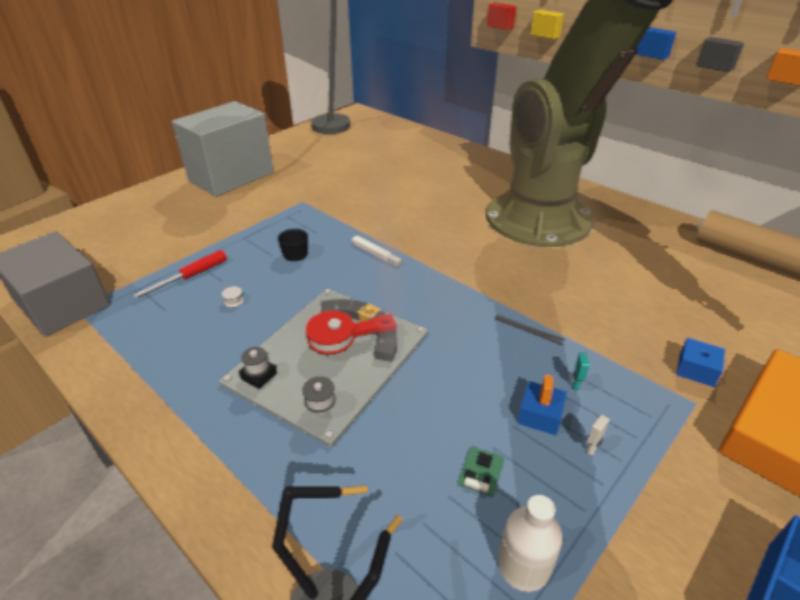

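The top picture shows the blue stand candidates at (248,287), which holds the orange pin, and at (170,412), which is empty. The first is farther to the robot's right (smaller y), so it is the one meant. Of the pin shapes, orange (245,282) is meant, not white (203,278) or turquoise (236,325). The brass tile is at (415,279), just anticlockwise of the ear's eye at (390,271). Next I'll take near wrist views of the drive and then the stand.

```bash
cat > h.py <<'E'
from station import ctrl,get_state,vision,models,ticket
import cv2,numpy as np
from scipy.spatial.transform import Rotation as Ro
def down(yaw): return np.array([0,np.cos(yaw/2),np.sin(yaw/2),0])   # tool x at yaw, z down
def T():
    s=get_state();q=np.array(s['eef_rot']);M=np.eye(4);M[:3,:3]=Ro.from_quat(np.r_[q[1:],q[0]]).as_matrix();M[:3,3]=s['tcp_pos'];return M
def cloud(name="wrist"):
    M=T();im,d=vision.grab_frame(name);i=vision.camera_info(name);K=np.array(i['mtx'])
    v,u=np.mgrid[:384,:512];P=np.stack([(u-K[0,2])/K[0,0],(v-K[1,2])/K[1,1],np.ones(u.shape)],-1)*d[...,None]
    if name=="wrist":
        A=M@np.array(i['hand_eye']);W=P@A[:3,:3].T+A[:3,3]
    else: W=(P-np.array(i['t']))@np.array(i['R'])
    W[d==0]=np.nan
    return im,d,W
E
python3 - <<'E'
from h import *
print(vision.camera_info("wrist"))
for n,p in (("drive",(0.55,0.0,0.24)),("stand",(0.47,0.285,0.25))):
    ctrl.movep(p,down(2.837)); 
    im,d,W=cloud();np.savez(f"pics/w_{n}.npz",im=im,d=d,W=W);cv2.imwrite(f"pics/w_{n}.png",im)
    s=get_state();print(n,s['time'],s['tcp_pos'],s['qpos'])
    for k in (("eye","tensioner") if n=="drive" else ("pin","stand")):
        for r in models.recognise("wrist",k)[:4]:
            u,v=map(int,np.round(r['point']));print(k,u,v,round(r['p'],2),np.round(W[v,u],4))
E
```

```text
{'mtx': array([[268.65239442,   0.        , 251.16200216],
       [  0.        , 268.65239442, 194.0632437 ],
       [  0.        ,   0.        ,   1.        ]]), 'hand_eye': array([[-1.23776016e-03, -9.59267349e-01, -2.82497119e-01,
         7.00255900e-02],
       [ 9.99998755e-01, -1.46392016e-03,  5.89500490e-04,
        -1.00540610e-03],
       [-9.79041800e-04, -2.82496037e-01,  9.59267966e-01,
        -1.41887282e-01],
       [ 0.00000000e+00,  0.00000000e+00,  0.00000000e+00,
         1.00000000e+00]])}
drive 3.125 [0.55006534 0.00114191 0.23993212] [-0.11339057  0.38046023  0.09742035  1.68916604 -0.04159077  1.074033
  1.26488342]
eye 246 210 0.67 [ 0.5905 -0.019   0.0632]
tensioner 252 210 0.66 [ 0.5949 -0.0125  0.0571]
stand 4.4083 [0.47108314 0.28302847 0.24999055] [-0.60721604  0.3699645   0.03029503  1.67329579 -0.01102979  1.09864034
  0.68931726]
pin 329 170 0.95 [0.4956 0.3756 0.0644]
pin 270 182 0.75 [0.4856 0.3017 0.0739]
stand 375 260 0.7 [6.828e-01 4.278e-01 4.000e-04]
stand 264 172 0.55 [0.4763 0.298  0.0516]
```

```bash
python3 - <<'E'
import cv2,numpy as np
a=np.load('pics/w_drive.npz')['im'][100:320,150:380];b=np.load('pics/w_stand.npz')['im'][90:290,180:390]
a=cv2.resize(a,(400,383));b=cv2.resize(b,(400,381));o=np.zeros((383,800,3),np.uint8);o[:,:400]=a;o[:381,400:]=b
cv2.imwrite('pics/both1.png',o)
E
```

```text
(no output)
```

View pics/both1.png

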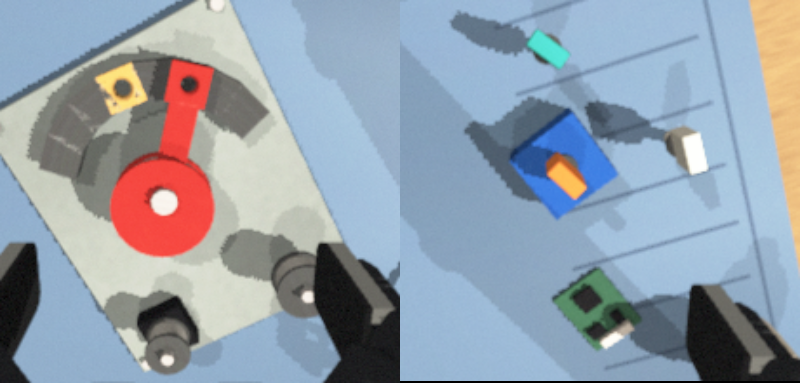

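The crop shows the eye at (190,84), the brass tile's hole at (123,88) and the wheel hub at (163,202). On the right, the orange pin stands in the blue block at (567,178), with turquoise (548,48) and white (690,150) as decoys. Next I'll turn these into positions.

```bash
cat >> h.py <<'E'
def ray(px,z,M,name="wrist"):
    i=vision.camera_info(name);K=np.array(i['mtx']);A=M@np.array(i['hand_eye']);o=A[:3,3]
    d=A[:3,:3]@np.linalg.inv(K)@[px[0],px[1],1];return o+d*(z-o[2])/d[2]
def red(im): h=cv2.cvtColor(im,cv2.COLOR_BGR2HSV);return ((h[...,0]<8)|(h[...,0]>172))&(h[...,1]>150)&(h[...,2]>60)
def orange(im): h=cv2.cvtColor(im,cv2.COLOR_BGR2HSV);return (h[...,0]>=8)&(h[...,0]<19)&(h[...,1]>150)&(h[...,2]>60)
def yellow(im): h=cv2.cvtColor(im,cv2.COLOR_BGR2HSV);return (h[...,0]>=15)&(h[...,0]<33)&(h[...,1]>90)&(h[...,2]>80)
def darkblob(im,px,r=8,thr=0.62):
    x,y=map(int,px);g=cv2.max(cv2.max(im[...,0],im[...,1]),im[...,2])[y-r:y+r+1,x-r:x+r+1].astype(float)
    yy,xx=np.mgrid[-r:r+1,-r:r+1];m=xx**2+yy**2<=(r*r)
    w=np.clip(thr*np.median(g[m])-g,0,None)*m
    return x+(w*xx).sum()/w.sum(),y+(w*yy).sum()/w.sum()
E
python3 - <<'E'
from h import *
f=np.load('pics/w_drive.npz');im,W=f['im'],f['W']
M=np.eye(4);q=down(2.837);M[:3,:3]=Ro.from_quat(np.r_[q[1:],q[0]]).as_matrix();M[:3,3]=[0.55006534,0.00114191,0.23993212]
e=darkblob(im,(259,148),5);h=darkblob(im,(221,150),5);print(e,h)
E=ray(e,.043,M);H=ray(h,.030,M);print("eye",E,"hole",H)
r=red(im);m=r&(W[...,2]>.052)&(W[...,2]<.075);n,l,st,c=cv2.connectedComponentsWithStats(m.astype(np.uint8));k=1+st[1:,4].argmax()
v,u=np.nonzero(l==k);P=np.array([ray((a,b),.063,M) for a,b in zip(u,v)])[:,:2].astype(np.float32)
(cx,cy),rad=cv2.minEnclosingCircle(P);print("wheel",cx,cy,rad,P.mean(0),np.median(W[l==k][:,2]))
C=np.array([cx,cy]);print("r eye",np.linalg.norm(E[:2]-C),"r hole",np.linalg.norm(H[:2]-C))
a=np.arctan2(*(E[:2]-C)[::-1]);b=np.arctan2(*(H[:2]-C)[::-1]);print("ang",a,b,(b-a)%6.283)
print("z ear",W[int(e[1])+8,int(e[0])], "plate")
# pin
f=np.load('pics/w_stand.npz');im,W=f['im'],f['W'];M[:3,3]=[0.47108314,0.28302847,0.24999055]
o=orange(im)&(np.linalg.norm(W[...,:2]-[.48,.29],axis=-1)<.05)
Z=W[o][:,2];print("orange",o.sum(),np.percentile(Z,[5,50,95]))
t=o&(W[...,2]>.067);v,u=np.nonzero(t);P=np.array([ray((a,b),.074,M) for a,b in zip(u,v)])[:,:2].astype(np.float32)
print("top",t.sum(),cv2.minAreaRect(P),P.mean(0),W[t].mean(0))
hs=cv2.cvtColor(im,cv2.COLOR_BGR2HSV);bl=(hs[...,0]>105)&(hs[...,0]<125)&(hs[...,1]>190)&(np.abs(W[...,2]-.036)<.008)
n,l,st,c=cv2.connectedComponentsWithStats(bl.astype(np.uint8));k=1+st[1:,4].argmax();v,u=np.nonzero(l==k)
P=np.array([ray((a,b),.036,M) for a,b in zip(u,v)])[:,:2].astype(np.float32);print("stand",cv2.minAreaRect(P),len(u))
E
```

```text
(np.float64(nan), np.float64(nan)) (np.float64(nan), np.float64(nan))
eye [nan nan nan] hole [nan nan nan]
wheel 0.6016148924827576 -0.027002321556210518 0.03818035498261452 [ 0.60138744 -0.02694367] 0.05635376738600695
r eye nan r hole nan
ang nan nan nanh.py:25: RuntimeWarning: invalid value encountered in scalar divide
  return x+(w*xx).sum()/w.sum(),y+(w*yy).sum()/w.sum()
Traceback (most recent call last):
ValueError: cannot convert float NaN to integer
```

```bash
cat > m.py <<'E'
from h import *
def darkblob(im,px,r=5):
    x,y=map(int,px);g=im.max(2)[y-r:y+r+1,x-r:x+r+1].astype(float)
    yy,xx=np.mgrid[-r:r+1,-r:r+1];m=xx**2+yy**2<=r*r
    w=np.clip((g[m].min()+np.percentile(g[m],85))/2-g,0,None)*m
    return x+(w*xx).sum()/w.sum(),y+(w*yy).sum()/w.sum()
E
python3 - <<'E'
from m import *
f=np.load('pics/w_drive.npz');im,W=f['im'],f['W']
M=np.eye(4);q=down(2.837);M[:3,:3]=Ro.from_quat(np.r_[q[1:],q[0]]).as_matrix();M[:3,3]=[0.55006534,0.00114191,0.23993212]
e=darkblob(im,(259,148));h=darkblob(im,(221,150));print(e,h)
E=ray(e,.043,M);H=ray(h,.030,M);print("eye",E,"hole",H)
r=red(im)
for z in (.056,.063):
  m=r&(W[...,2]>.05)&(W[...,2]<.075);n,l,st,c=cv2.connectedComponentsWithStats(m.astype(np.uint8));k=1+st[1:,4].argmax()
  v,u=np.nonzero(l==k);P=np.array([ray((a,b),z,M) for a,b in zip(u,v)])[:,:2].astype(np.float32)
  (cx,cy),rad=cv2.minEnclosingCircle(P);print("wheel",cx,cy,rad,P.mean(0))
  C=np.array([cx,cy]);print("r eye",np.linalg.norm(E[:2]-C),"r hole",np.linalg.norm(H[:2]-C))
  a=np.arctan2(*(E[:2]-C)[::-1]);b=np.arctan2(*(H[:2]-C)[::-1]);print("ang",a,b,(b-a)%6.283)
ear=r&(np.linalg.norm(W[...,:2]-E[:2],axis=-1)<.014);print("z ear",np.nanmedian(W[ear][:,2]),"mat",np.nanmedian(W[150:300,:60][...,2]),"plate",np.nanmedian(W[250:265,235:250][...,2]))
f=np.load('pics/w_stand.npz');im,W=f['im'],f['W'];M[:3,3]=[0.47108314,0.28302847,0.24999055]
o=orange(im)&(np.linalg.norm(W[...,:2]-[.48,.29],axis=-1)<.05)
Z=W[o][:,2];print("orange",o.sum(),np.percentile(Z,[5,50,95]))
t=o&(W[...,2]>.067);v,u=np.nonzero(t);P=np.array([ray((a,b),.074,M) for a,b in zip(u,v)])[:,:2].astype(np.float32)
print("top",t.sum(),cv2.minAreaRect(P),P.mean(0),W[t].mean(0))
hs=cv2.cvtColor(im,cv2.COLOR_BGR2HSV);bl=(hs[...,0]>100)&(hs[...,0]<125)&(hs[...,1]>180)&(W[...,2]>.022)
n,l,st,c=cv2.connectedComponentsWithStats(bl.astype(np.uint8));k=1+st[1:,4].argmax();v,u=np.nonzero(l==k)
P=np.array([ray((a,b),.036,M) for a,b in zip(u,v)])[:,:2].astype(np.float32);print("stand",cv2.minAreaRect(P),len(u),np.median(W[l==k],0))
E
```

```text
(np.float64(257.9859855334539), np.float64(147.999095840868)) (np.float64(220.0722433460076), np.float64(150.1102661596958))
eye [0.52347489 0.01769955 0.043     ] hole [ 0.51276523 -0.03031948  0.03      ]Traceback (most recent call last):
  File "<stdin>", line 9, in <module>
  File "h.py", line 16, in ray
    i=vision.camera_info(name);K=np.array(i['mtx']);A=M@np.array(i['hand_eye']);o=A[:3,3]
ValueError: time passes only in moves, steps and waits
```

```bash
sed -i 's/^def ray.*/WI=vision.camera_info("wrist")\ndef ray(px,z,M,name="wrist"):/; s/    i=vision.camera_info(name);K=np.array(i\[.mtx.\]);A=M@/    i=WI;K=np.array(i["mtx"]);A=M@/' h.py
python3 - <<'E'
from m import *
f=np.load('pics/w_drive.npz');im,W=f['im'],f['W']
M=np.eye(4);q=down(2.837);M[:3,:3]=Ro.from_quat(np.r_[q[1:],q[0]]).as_matrix();M[:3,3]=[0.55006534,0.00114191,0.23993212]
E=ray((258.5,148.1),.043,M);H=ray((220.3,150.3),.030,M);print("eye",E,"hole",H)
r=red(im)
for z in (.056,.063):
  m=r&(W[...,2]>.05)&(W[...,2]<.075);n,l,st,c=cv2.connectedComponentsWithStats(m.astype(np.uint8));k=1+st[1:,4].argmax()
  v,u=np.nonzero(l==k);P=np.array([ray((a,b),z,M) for a,b in zip(u,v)])[:,:2].astype(np.float32)
  (cx,cy),rad=cv2.minEnclosingCircle(P);print("wheel",cx,cy,rad,P.mean(0))
  C=np.array([cx,cy]);print("r eye",np.linalg.norm(E[:2]-C),"r hole",np.linalg.norm(H[:2]-C))
  a=np.arctan2(*(E[:2]-C)[::-1]);b=np.arctan2(*(H[:2]-C)[::-1]);print("ang",a,b,(b-a)%6.283)
ear=r&(np.linalg.norm(W[...,:2]-E[:2],axis=-1)<.014);print("z ear",np.nanmedian(W[ear][:,2]),"mat",np.nanmedian(W[150:300,:60][...,2]),"plate",np.nanmedian(W[250:265,235:250][...,2]))
f=np.load('pics/w_stand.npz');im,W=f['im'],f['W'];M[:3,3]=[0.47108314,0.28302847,0.24999055]
o=orange(im)&(np.linalg.norm(W[...,:2]-[.48,.29],axis=-1)<.05)
Z=W[o][:,2];print("orange",o.sum(),np.percentile(Z,[5,50,95]))
t=o&(W[...,2]>.067);v,u=np.nonzero(t);P=np.array([ray((a,b),.074,M) for a,b in zip(u,v)])[:,:2].astype(np.float32)
print("top",t.sum(),cv2.minAreaRect(P),P.mean(0),W[t].mean(0))
hs=cv2.cvtColor(im,cv2.COLOR_BGR2HSV);bl=(hs[...,0]>100)&(hs[...,0]<125)&(hs[...,1]>180)&(W[...,2]>.022)
n,l,st,c=cv2.connectedComponentsWithStats(bl.astype(np.uint8));k=1+st[1:,4].argmax();v,u=np.nonzero(l==k)
P=np.array([ray((a,b),.036,M) for a,b in zip(u,v)])[:,:2].astype(np.float32);print("stand",cv2.minAreaRect(P),len(u),np.median(W[l==k],0))
E
```

```text
eye [0.52378847 0.0182762  0.043     ] hole [ 0.51308654 -0.03011829  0.03      ]
wheel 0.6042199730873108 -0.028060346841812134 0.0390164777636528 [ 0.60397464 -0.02799007]
r eye 0.09282403715189202 r hole 0.09115666945317878
ang 2.6189324836476566 -3.119014790109056 0.5450527262432878
wheel 0.6016148924827576 -0.027002321556210518 0.03818035498261452 [ 0.60137516 -0.02693356]
r eye 0.09003941455434723 r hole 0.08858317602635163
ang 2.614671567141551 -3.1064097176371046 0.5619187152213447
z ear 0.04226856262216522 mat 0.0004811052995415399 plate 0.011426904615538969
orange 144 [0.04663984 0.0690679  0.07409989]
top 79 ((0.4868703782558441, 0.2978690564632416), (0.02496643364429474, 0.011310293339192867), 27.296260833740234) [0.4842766 0.2971389] [0.48464105 0.29718858 0.07229934]
stand ((0.5540055632591248, 0.6006466150283813), (0.031860873103141785, 0.17003850638866425), 87.7721176147461) 1978 [0.53727794 0.59891438 0.04006366]
```

```bash
python3 - <<'E'
from m import *
ctrl.movep((0.484,0.296,0.17),down(3.57))
im,d,W=cloud();M=T();np.savez("pics/w_pin.npz",im=im,d=d,W=W,M=M);cv2.imwrite("pics/w_pin.png",im)
s=get_state();print(s['time'],s['tcp_pos'],s['contact_force'])
o=orange(im)&(np.linalg.norm(W[...,:2]-[.484,.296],axis=-1)<.05)
print(o.sum(),np.percentile(W[o][:,2],[5,50,95]))
t=o&(W[...,2]>.070);v,u=np.nonzero(t);P=np.array([ray((a,b),.074,M) for a,b in zip(u,v)])[:,:2].astype(np.float32)
print("top",t.sum(),cv2.minAreaRect(P),P.mean(0),W[t].mean(0))
hs=cv2.cvtColor(im,cv2.COLOR_BGR2HSV);bl=(hs[...,0]>100)&(hs[...,0]<125)&(hs[...,1]>150)&(abs(W[...,2]-.036)<.006)&(np.linalg.norm(W[...,:2]-[.484,.296],axis=-1)<.06)
P=W[bl][:,:2].astype(np.float32);print("stand",cv2.minAreaRect(P),len(P))
E
```

```text
5.2167 [0.48471939 0.29564664 0.17078849] [-0.722959    0.19998006 -0.56801137]
166 [0.04313727 0.07125934 0.07400019]
top 86 ((0.4876648187637329, 0.2991684377193451), (0.02530747652053833, 0.011665747500956059), 29.791677474975586) [0.48447526 0.2961799 ] [0.48389488 0.29456193 0.07299632]
stand ((0.48800933361053467, 0.29806631803512573), (0.05639108270406723, 0.05580294504761696), 20.275367736816406) 2087
```

View pics/w_pin.png

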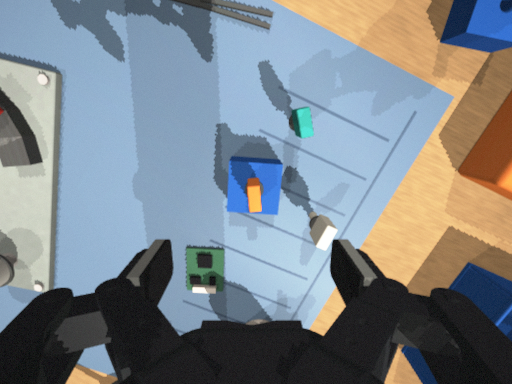

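The picture shows the blue stand at (254,187) with the orange handle at (254,195). The white decoy at (322,230) is close to the right finger's path, so I'll check its clearance.

```bash
python3 - <<'E'
from m import *
f=np.load("pics/w_pin.npz");im,W=f['im'],f['W']
y=3.657;X=np.array([np.cos(y),np.sin(y)]);Y=np.array([np.sin(y),-np.cos(y)])
L=(W[...,:2]-[.488,.2985]);a=L@X;b=L@Y
for n,(u0,u1,v0,v1) in dict(white=(300,345,205,255),turq=(285,320,100,140)).items():
    m=np.zeros(a.shape,bool);m[v0:v1,u0:u1]=1;m&=W[...,2]>.02
    print(n,m.sum(),"x",np.percentile(a[m],[2,98]),"y",np.percentile(b[m],[2,98]),"z",np.percentile(W[m][:,2],[2,98]))
E
```

```text
white 874 x [-0.05923411  0.01080892] y [0.03992554 0.07679068] z [0.03128906 0.19727049]
turq 602 x [0.05217029 0.0769168 ] y [0.04202931 0.0564038 ] z [0.03162602 0.06764447]
```

```bash
python3 - <<'E'
from m import *
f=np.load("pics/w_pin.npz");im,W=f['im'],f['W']
for y in (3.657,3.657-.2,3.657+.2):
    X=np.array([np.cos(y),np.sin(y)]);Y=np.array([np.sin(y),-np.cos(y)])
    L=(W[...,:2]-[.488,.2985]);a=L@X;b=L@Y
    m=np.zeros(a.shape,bool);m[205:255,300:345]=1;m&=(W[...,2]>.025)&(W[...,2]<.085)
    print(m.sum(),"x",np.percentile(a[m],[0,2,98,100]),"y",np.percentile(b[m],[0,2,98,100]),"z",np.percentile(W[m][:,2],[2,98]))
E
```

```text
685 x [-0.06346011 -0.05951186 -0.03624201 -0.03548942] y [0.05680409 0.05731583 0.07747992 0.07892968] z [0.03080507 0.06754284]
685 x [-0.04897745 -0.0457421  -0.02163467 -0.02098162] y [0.06605485 0.06713047 0.08405967 0.08557668] z [0.03080507 0.06754284]
685 x [-0.07541282 -0.07128582 -0.04928227 -0.04858237] y [0.04422414 0.04493345 0.06770556 0.069136  ] z [0.03080507 0.06754284]
```

```bash
python3 - <<'E'
from h import *
def st(t):
    s=get_state();print(t,round(s['time'],2),np.round(s['tcp_pos'],4),np.round(s['contact_force'],2),round(s['width'],4),round(s['gripper_force'],1))
ctrl.movep((0.488,0.2985,0.12),down(3.657));st("hover")
ctrl.movel((0.488,0.2985,0.046),max_speed=0.08);st("down")
ctrl.close_gripper(60);st("grip")
ctrl.movel((0.488,0.2985,0.10),max_speed=0.08);st("up")
ctrl.movel((0.488,0.2985,0.17),max_speed=0.15);st("up2")
# look at the drive from above, pin in hand, camera over ear
ctrl.movep((0.57,0.02,0.17),down(2.837));ctrl.pause(.3)
M=T();im,d,W=cloud();np.savez("pics/w_ear.npz",im=im,d=d,W=W,M=M);cv2.imwrite("pics/w_ear.png",im);st("ear")
E
```

```text
hover 5.53 [0.4875 0.2981 0.1201] [0.19 0.58 1.14] 0.0853 0.0
down 6.61 [0.4883 0.2987 0.0465] [-0.53  0.51  0.23] 0.0857 0.0
grip 7.28 [0.488  0.2987 0.0462] [-0.27  0.25  2.63] 0.0112 59.0
up 8.1 [0.4878 0.2982 0.0997] [-0.43  0.78  0.36] 0.0106 58.5
up2 8.72 [0.4876 0.2982 0.1691] [ 0.14  0.19 -1.13] 0.011 58.6
ear 10.18 [0.57   0.0208 0.17  ] [ 0.29 -0.41 -0.25] 0.0109 58.6
```

View pics/w_ear.png

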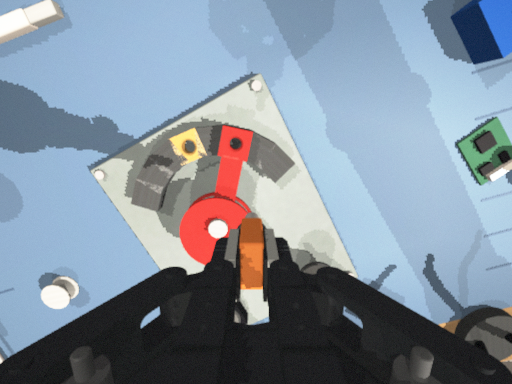

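The pin is in the gripper at (252,255). The eye shows at (236,144), the brass hole at (189,147) and the hub at (218,229).

```bash
python3 - <<'E'
from m import *
from scipy.optimize import least_squares
f=np.load("pics/w_ear.npz");im,W,M=f['im'],f['W'],f['M']
print("cam",(M@WI['hand_eye'])[:3,3])
e=darkblob(im,(236,144),6);h=darkblob(im,(189,147),6);print(e,h)
E=ray(e,.043,M);H=ray(h,.030,M);hub=ray((218,229),.063,M);print("eye",E,"hole",H,"hub",hub)
r=red(im)
ear=r&(abs(W[...,2]-.042)<.008)
sq=ear&(np.linalg.norm(W[...,:2]-E[:2],axis=-1)<.024)
v,u=np.nonzero(sq);P=np.array([ray((a,b),.043,M) for a,b in zip(u,v)])[:,:2].astype(np.float32);print("sq",cv2.minAreaRect(P),"z",np.median(W[sq][:,2]))
yl=yellow(im)&(abs(W[...,2]-.03)<.012)&(np.linalg.norm(W[...,:2]-H[:2],axis=-1)<.03)
v,u=np.nonzero(yl);P=np.array([ray((a,b),.030,M) for a,b in zip(u,v)])[:,:2].astype(np.float32);print("tile",len(u),cv2.minAreaRect(P))
top=r&(W[...,2]>.049);v,u=np.nonzero(top);print("rim z",np.percentile(W[top][:,2],[10,50,90]))
P=np.array([ray((a,b),.0585,M) for a,b in zip(u,v)])[:,:2].astype(np.float32);print("wheel",cv2.minEnclosingCircle(P))
C=hub[:2];print(np.linalg.norm(E[:2]-C),np.linalg.norm(H[:2]-C))
o=im[120:270,150:290];cv2.imwrite("pics/crop1.png",cv2.resize(o,None,fx=4,fy=4,interpolation=cv2.INTER_NEAREST))
E
```

```text
cam [0.50280204 0.04101018 0.31189807]
(np.float64(235.32010495244342), np.float64(143.179403082978)) (np.float64(189.12443713816023), np.float64(146.4296333357158))
eye [0.52373603 0.01840109 0.043     ] hole [ 0.51354951 -0.02954904  0.03      ] hub [ 0.5977381  -0.02330949  0.063     ]
sq ((0.527657687664032, 0.015863101929426193), (0.029638921841979027, 0.038417037576436996), 60.3635368347168) z 0.042320089973714614
tile 466 ((0.5136221647262573, -0.030733486637473106), (0.02970217727124691, 0.029223056510090828), 5.120453357696533)
rim z [0.0554301  0.05631714 0.05714206]
wheel ((0.6032675504684448, -0.02710666134953499), 0.0387139730155468)
0.0849475089134305 0.084419496592634
```

View pics/crop1.png

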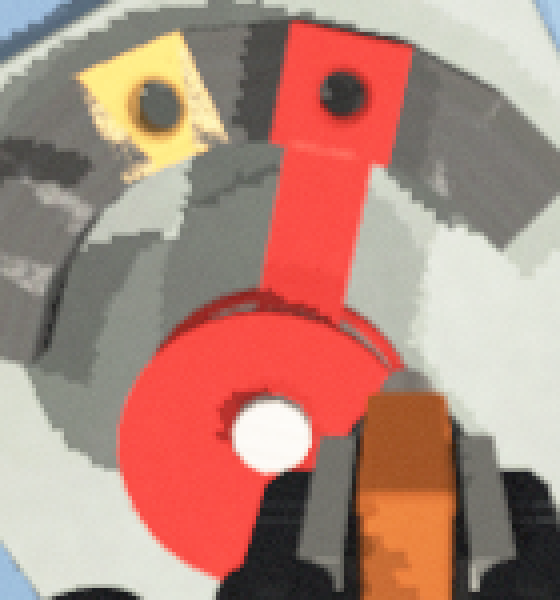

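```bash
cat > g.py <<'E'
from h import *
C=np.array([.5977,-.0233]);FO=.0392
def st(t=""):
    s=get_state();print(t,round(s['time'],2),np.round(s['tcp_pos'],4),np.round(s['contact_force'],2),np.round(s['wrist_torque'],2),round(s['width'],4));return s
def F(): return np.array(get_state()['contact_force'])
def xy(a,r=.085): return C+r*np.array([np.cos(a),np.sin(a)])
def lower(p,z0,z1,F0,lim=4.,lat=5.,step=.001,v=.02):
    z=z0
    while z>z1+1e-6:
        z=max(z-step,z1);ctrl.movel((p[0],p[1],z),max_speed=v);f=F()-F0
        if f[2]>lim or np.hypot(*f[:2])>lat: print("contact z",round(z,4),np.round(f,2));return z,False
    return z,True
E
python3 - <<'E'
from g import *
ctrl.close_gripper(90)
p=(.5237,.0184)
ctrl.movep((*p,.11),down(2.837));ctrl.pause(.3)
M=T();im,d,W=cloud();cv2.imwrite("pics/hov.png",cv2.resize(im[100:350,130:380],(600,600)))
F0=F();np.save("F0.npy",F0);st("hover")
ctrl.movel((*p,.086),max_speed=.05)
print(lower(p,.086,.0725,F0));st("end")
E
```

```text
hover 11.15 [0.5245 0.0184 0.1105] [ 0.7  -0.17  0.14] [0.   0.   0.01] 0.0105
(0.0725, True)
end 15.28 [0.5237 0.0184 0.0725] [ 0.33 -0.09 -0.55] [-0.04 -0.02  0.04] 0.0104
```

View pics/hov.png

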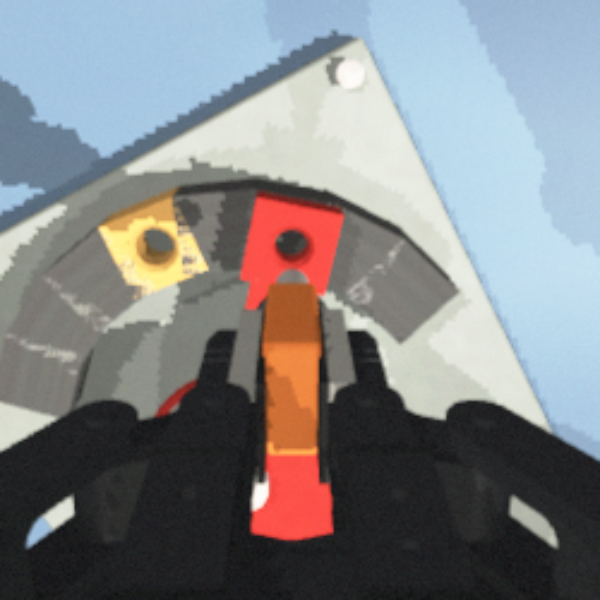

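The hover picture showed the pin just above and in line with the eye at (290,243). It then went down to a foot height of 33 mm with no contact, so it should be in the eye. Next I'll turn the wheel and check for the spring force.

```bash
python3 - <<'E'
from g import *
F0=np.load("F0.npy");z=.0718
a0,a1=2.628,3.215
for a in np.linspace(a0,a1,8)[1:]:
    ctrl.movel((*xy(a),z),max_speed=.04);f=F()-F0
    t=np.array([-np.sin(a),np.cos(a)]);n=np.array([np.cos(a),np.sin(a)])
    print(round(a,3),"tang",round(f[:2]@t,2),"rad",round(f[:2]@n,2),"z",round(f[2],2))
    if abs(f[2])>8 or np.hypot(*f[:2])>15: print("STOP");break
ctrl.pause(.2);st("end")
im,d,W=cloud();cv2.imwrite("pics/turn.png",cv2.resize(im[80:330,130:380],(600,600)))
E
```

```text
2.712 tang -2.71 rad 0.55 z -1.01
2.796 tang -3.42 rad -0.01 z 0.88
2.88 tang -3.26 rad 0.67 z -0.3
2.963 tang -4.2 rad 0.27 z 0.33
3.047 tang -4.09 rad 0.68 z -1.01
3.131 tang -5.06 rad 0.01 z -1.52
3.215 tang -4.4 rad -0.26 z -0.53
end 17.76 [ 0.5127 -0.0291  0.0717] [-0.04  4.46 -1.15] [ 1.22 -0.01  0.04] 0.0103
```

View pics/turn.png

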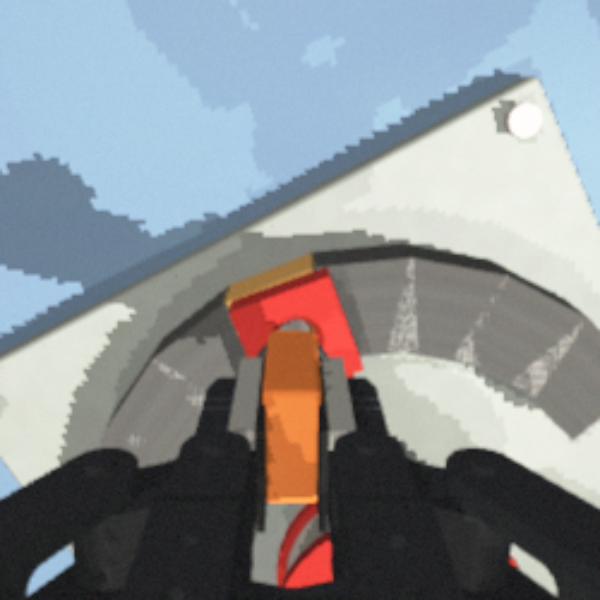

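The ear now covers the brass tile and the spring force (3 to 5 N) is as specified. Next I'll feel downwards.

```bash
python3 - <<'E'
from g import *
F0=np.load("F0.npy");p=xy(3.215)
z,ok=lower(p,.0718,.0665,F0,lim=4,lat=10);st("a")
if ok: z,ok=lower(p,z,.055,F0,lim=5,lat=12,step=.0015,v=.025);st("b")
E
```

```text
a 19.31 [ 0.5129 -0.0296  0.0665] [-0.91  4.73 -0.16] [ 1.12  0.17 -0.01] 0.0103
b 21.31 [ 0.5129 -0.0295  0.0549] [ 0.55  5.   -0.67] [ 1.1   0.1  -0.01] 0.0103
```

```bash
python3 - <<'E'
from g import *
F0=np.load("F0.npy");p=xy(3.215)
z,ok=lower(p,.0549,.0500,F0,lim=4,lat=12,step=.0005,v=.02);st("seat")
# relieve the spring load onto the hole wall
for a in 3.215-np.arange(1,10)*.0004/.085:
    ctrl.movel((*xy(a),z),max_speed=.01);f=F()-F0
    t=f[:2]@[-np.sin(a),np.cos(a)];print(round(a,4),round(t,2),np.round(f,2))
    if t>-1: break
st()
im,d,W=cloud();cv2.imwrite("pics/seat.png",cv2.resize(im[80:330,130:380],(600,600)))
E
```

```text
contact z 0.0529 [-2.23  4.9   4.81]
seat 22.31 [ 0.513  -0.0296  0.0532] [-1.54  4.74  4.95] [ 1.09  0.39 -0.06] 0.0107
3.2103 -4.36 [-3.16  4.15  5.33]
3.2056 -5.54 [-2.18  5.41  6.37]
3.2009 -4.27 [-2.72  4.12  6.59]
3.1962 -3.68 [-2.15  3.57  4.74]
3.1915 -2.98 [-2.53  2.86  5.03]
3.1868 -2.18 [-3.14  2.04  4.86]
3.1821 -1.03 [-2.69  0.92  4.91]
3.1774 -0.88 [-2.84  0.78  5.57]
 24.31 [ 0.5129 -0.0282  0.0532] [-2.14  0.61  5.7 ] [-0.24  0.39  0.  ] 0.0107
```

View pics/seat.png

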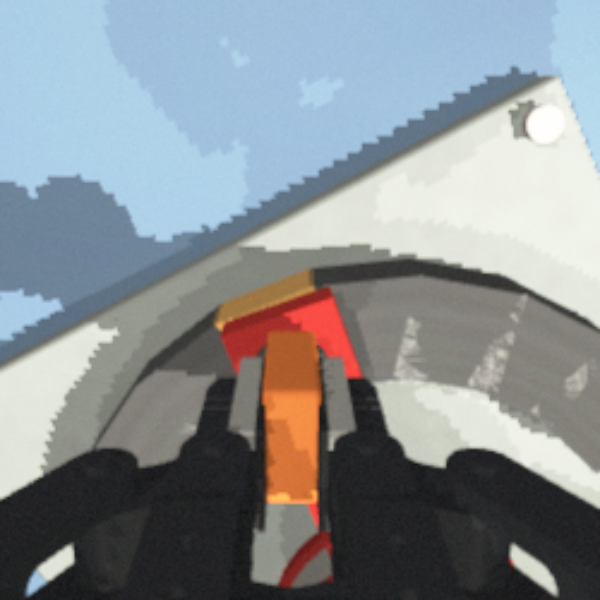

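Contact came at TCP z = 0.053, which is the expected fully-home height, and the spring load now rests on the lock hole. Next I'll release and check.

```bash
python3 - <<'E'
from g import *
ctrl.ungrasp();s=st("open");p=s['tcp_pos']
ctrl.movel((p[0],p[1],.15),max_speed=.08)
ctrl.movel((p[0]+.03,p[1],.22),max_speed=.15);ctrl.pause(.3);st("away")
M=T();im,d,W=cloud();cv2.imwrite("pics/fin.png",cv2.resize(im[90:290,150:350],(600,600)))
o=orange(im)&(np.linalg.norm(W[...,:2]-[.513,-.028],axis=-1)<.04)
print(o.sum(),np.percentile(W[o][:,2],[5,50,95]),np.median(W[o],0))
ear=red(im)&(abs(W[...,2]-.043)<.005)&(np.linalg.norm(W[...,:2]-[.513,-.028],axis=-1)<.03);print("ear",ear.sum(),np.median(W[ear],0))
E
```

```text
open 25.07 [ 0.5128 -0.0263  0.0529] [ 0.49  0.47 -0.94] [ 0.05 -0.01  0.01] 0.0855
away 27.4 [ 0.5423 -0.0263  0.2194] [-0.52  0.37  0.81] [ 0.01  0.06 -0.08] 0.0854
243 [0.02872408 0.07978924 0.08136552] [ 0.50917839 -0.02846777  0.07978924]
ear 489 [ 0.52112694 -0.02317404  0.04236609]
```

View pics/fin.png

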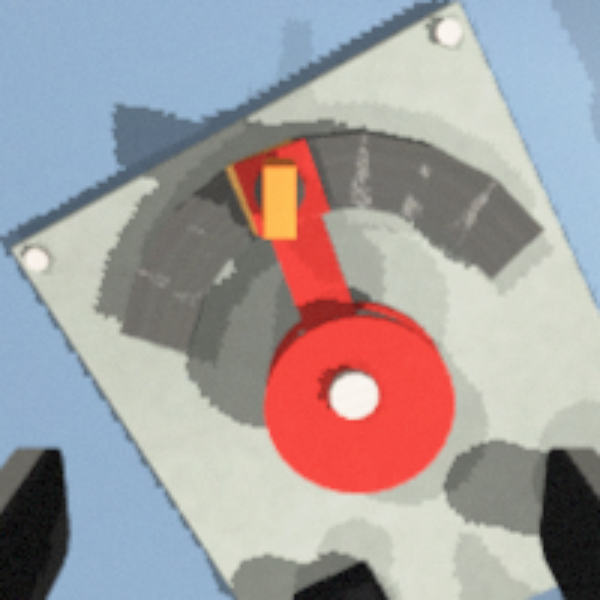

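The pin stands upright in the ear at (280,195). Its handle top is at about 81 mm, which matches fully home, and the wheel is held turned over the brass tile. The gripper is clear, so I'm handing in.

```bash
python3 -c "
from station import ticket
print(ticket.close_job())"
```

```text
the job is handed in; nothing more can be done
None
```

The tension wheel is locked back with the orange pin fully home and let go, the gripper is clear, and the job was handed in at about 27 s of the 67 s allowed.

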